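# Put the doming punches away in size order

## Robot

A 6-joint arm with a two-finger parallel gripper is mounted at the origin on the work surface. World frame = base frame: x ahead of the robot, y to its left, z up, the work surface at z = 0. Lengths are in m, angles in degrees, forces in N, time in s.
With the tool pointing down it reaches from about 0.275 to 0.775 m from the base axis. Payload 14.6 kg.
Tool frame: the origin (TCP) lies at the very end of the fingers, on their centre line; the grasp point (between the pads) lies 19 mm behind it; z points along the fingers, y is the direction in which the jaws open and shut (so a half turn about z gives the same grasp; the last joint's range is limited). The gripper opens to 85 mm and grips with 20 to 120 N. Pads are 22 mm wide; open, the fingers measure 114 mm over their backs; the gripper's body (76 mm by 85 mm) begins 54 mm behind the grasp point. The pads swing forward as they close: fully open they stand 13 mm farther back than shut.
Start: joints at [-80.919, 15.075, -2.767, 72.158, 0, 81.102], TCP at [0.162, -0.499, 0.231] pointing down, gripper open.
Joint ranges: [-151.79, 151.79], [-50.71, 97.33], [-67.44, 78.34], [-121.81, 120.89], [-77.56, 73.72], [-180, 180]. Speed limits (degrees/s): [108.29, 108.29, 147.25, 159.86, 180, 180].

## Interface

Orientations are given as a 3x3 rotation matrix whose columns are the frame's x, y, z axes.
In Python, from workcell import get_obs, imaging, finish_job gives the robot as it stands.
- The arm moves only by the tool play_rows, never from a script. Its argument "commands" is a list of rows, each a list of 3 entries, a list of its own where there are three numbers: the turn, a rotation vector about the world's x, y, z in rad, then the shift along the world's x, y, z in mm, then the gripper's target within -1 to 1 (fully open at 1, half-way at 0, shut at -1). In form: [[[rx, ry, rz], [dx, dy, dz], grip], ...]. A call has 1 to 10 rows; each row shifts and turns the commanded pose from where the row before left it; what a row does not reach is not made up. A row lasts 1/8 s, in which the tool goes at most 62.5 mm and 10.7 degrees, less where a joint would pass 70% of its speed; a pose out of reach is approached as far as the arm can. A call is refused whole if a number of a shift passes 62.5 or a number of a turn 0.188, either way. A call with a gripper value outside its range is refused whole. The fingers move at their own pace and stop on an object; "force" is the grip in N (left out, the last holds). Time passes only in rows, so rows that do not move let the fingers close. It gives the time, the measured TCP pose, the force and the opening at its end, in the units of the state.
- get_obs(): the state, without advancing time (a new reading comes with each control period).
- imaging.get_image(name): name is "scene" or "top" or "wrist"; returns the picture (480x640x3 uint8, red, green, blue); there is no depth.
- imaging.get_calibration(name): a dict with "fovy" (degrees; the focal length in pixels is half the picture's height over the tangent of half this angle, whatever the lens; pixels are square), "cx", "cy" (the principal point, pixels), "dist_coeffs" ([k1, k2, p1, p2, k3] as OpenCV has them; the pictures are not rectified), "R" (3x3) and "t" (3): a world point X has camera coordinates R X + t. Camera axes: x right, y down, z forward; pixel columns grow to the right and rows downward; lengths in m; the calibration is good to about 2 mm. A picture is of the moment at which its call begins: read the wrist's pose just before it. get_calibration takes no time and is no camera call; for the wrist camera it gives the pose at the moment of the call.
- finish_job(): hands the job in, once; it reports no verdict.
The state is a dict: "time": time; "joint_positions": joint angles; "qd": joint speeds; "tau": joint torques, N m; "tcp_pos": TCP position; "orientation": TCP orientation; "ft_force": force on the tool from outside, world axes, zero at the start; "ft_torque": the same for the moment, N m; "grip_width": finger opening in m.
Only numpy, scipy, OpenCV 4.12 (cv2) and the standard library are available. Lean on these libraries where they do the work, as an engineer would, in place of code of your own. Each camera call takes 0.05 s, during which the arm holds its last target.

## Task

Move the four doming punches from the wooden rack to the metal rack, one to a pocket, in order of size: the punch with the largest ball (black sleeve) next to the red end block, then blue, then yellow, and the smallest (white) at the other end. Leave each standing upright on its foot, ball up, fully down in its pocket, and do not disturb the glass jar between the racks.

Things in the scene. Friction and masses are not known exactly. Their poses are not given: they have to be found in the camera images.
- punch_black: Doming punch, upright: round black sleeve 34 mm in diameter, 8 to 60 mm above the underside (grip here), on a steel foot 32 mm in diameter, 8 mm high; on top a thin neck and a steel ball 28 mm in diameter, the largest of the four, its top at 97 mm. Loose, about 0.2 kg. Origin: centre of the underside; z up along the punch.
- punch_blue: Doming punch, upright: round blue sleeve 34 mm in diameter, 8 to 60 mm above the underside (grip here), on a steel foot 32 mm in diameter, 8 mm high; on top a thin neck and a steel ball 22 mm in diameter, the second largest of the four, its top at 91 mm. Loose, about 0.2 kg. Origin: centre of the underside; z up along the punch.
- punch_yellow: Doming punch, upright: round yellow sleeve 34 mm in diameter, 8 to 60 mm above the underside (grip here), on a steel foot 32 mm in diameter, 8 mm high; on top a thin neck and a steel ball 16 mm in diameter, the second smallest of the four, its top at 85 mm. Loose, about 0.2 kg. Origin: centre of the underside; z up along the punch.
- punch_white: Doming punch, upright: round white sleeve 34 mm in diameter, 8 to 60 mm above the underside (grip here), on a steel foot 32 mm in diameter, 8 mm high; on top a thin neck and a steel ball 10 mm in diameter, the smallest of the four, its top at 80 mm. Loose, about 0.2 kg. Origin: centre of the underside; z up along the punch.
- wood_rack: Fixed pale wooden rack, cork floors, 274 x 62 mm: a row of four open pockets, in which the punches stand at the start, in any order. Origin: centre of the underside; x along the row, y across, z up. Pocket centres at x = -84, -28, +28, +84 mm, y = 0; pockets 50 x 50 mm, floor 8 mm and wall tops 24 mm above the table, walls 6 mm thick.
- metal_rack: Fixed aluminium rack, black floors, 274 x 62 mm: a row of four empty pockets. Origin: centre of the underside; x along the row, y across, z up. Pocket centres at x = -84, -28, +28, +84 mm, y = 0; pockets 50 x 50 mm, floor 8 mm and wall tops 24 mm above the table, walls 6 mm thick. At each end, 126 mm from the origin, an end block (18 x 56 mm, top 40 mm above the table): one red, one bare metal.
- red_stop: The red end block of the metal rack, 18 x 56 x 34 mm, fixed, at either its +x or its -x end. It marks where the row begins. Origin: centre of its underside, 6 mm above the table.
- jar: Small amber glass jar with a brass lid, 44 mm in diameter, 60 mm high, standing loose between the two racks; not to be disturbed. Origin: centre of its underside.
Not all that is in view belongs to the job. What is shaped like the punch_black but orange or pink is not meant.

How it is judged (in metres and radians):
At the end, for the whole second after the job is handed in: All four punches stand released and at rest on the floors of the metal rack's pockets, black nearest the red end block, then blue, yellow, white: each within 14 mm of its pocket's centre along and across the row, its underside within 4 mm of the pocket floor's height, and within 0.12 rad of upright (((x of red_stop in the frame of metal_rack below 0 m and x of punch_black in the frame of metal_rack between -0.098 and -0.07 m and x of punch_blue in the frame of metal_rack between -0.042 and -0.014 m and x of punch_yellow in the frame of metal_rack between 0.014 and 0.042 m and x of punch_white in the frame of metal_rack between 0.07 and 0.098 m) or (x of red_stop in the frame of metal_rack above 0 m and x of punch_black in the frame of metal_rack between 0.07 and 0.098 m and x of punch_blue in the frame of metal_rack between 0.014 and 0.042 m and x of punch_yellow in the frame of metal_rack between -0.042 and -0.014 m and x of punch_white in the frame of metal_rack between -0.098 and -0.07 m)) and y of punch_black in the frame of metal_rack between -0.014 and 0.014 m and z of punch_black in the frame of metal_rack between 0.004 and 0.012 m and angle between each of punch_black, punch_blue, punch_yellow, punch_white's own z axis and vertical below 0.12 rad and linear speed of each of punch_black, punch_blue, punch_yellow, punch_white below 0.02 m/s and y of punch_blue in the frame of metal_rack between -0.014 and 0.014 m and z of punch_blue in the frame of metal_rack between 0.004 and 0.012 m and y of punch_yellow in the frame of metal_rack between -0.014 and 0.014 m and z of punch_yellow in the frame of metal_rack between 0.004 and 0.012 m and y of punch_white in the frame of metal_rack between -0.014 and 0.014 m and z of punch_white in the frame of metal_rack between 0.004 and 0.012 m); the robot touches nothing.
It fails at once if the glass jar is pushed more than 25 mm from its place or tipped by more than 0.3 rad (distance of jar from where it was at the start of the episode above 0.025 m or angle between jar's own z axis and vertical above 0.3 rad).
It also fails if it takes over 99 s, if anything falls off the work surface, if the arm or the gripper's body presses on something with over 40 N, if the wrist force passes 120 N, or if a joint passes its speed limit or range.

## Working session

There is one attempt and no reset: what is moved stays moved. The work goes in short steps, Python scripts to look and compute and a tool call to move; the robot and the scene stay as the last step left them, time stands still between calls to the robot, and variables do not carry over. Pictures are saved under pics/ and viewed, and the job is handed in when it is done.

Besides the shell and the picture viewer there is one more tool, called after "Request:" by a JSON object that holds its "name" and its "arguments", one argument or row to a line. play_rows: Moves the arm, as the interface text tells. Its arguments: {"type":"object","properties":{"commands":{"type":"array","items":{"type":"array"}},"force":{"type":"number"}},"required":["commands"]}

```bash
mkdir -p pics
python3 - <<'E'
from workcell import get_obs, imaging
import cv2
for n in ("scene","top"):
    im=imaging.get_image(n); cv2.imwrite(f"pics/{n}0.png",im[:,:,::-1])
    print(n,imaging.get_calibration(n))
print(get_obs())
E
```

```text
scene {'fovy': 45.28466986341512, 'cx': 312.84253121581366, 'cy': 234.56274275336025, 'dist_coeffs': array([0.02026742, 0.        , 0.        , 0.        , 0.        ]), 'R': array([[-0.78925846,  0.61375542,  0.0193744 ],
       [ 0.38561726,  0.51994482, -0.76220516],
       [-0.47788117, -0.59410577, -0.64704553]]), 't': array([ 0.46767587, -0.14656028,  1.43406655])}
top {'fovy': 47.64650889188955, 'cx': 317.41635237879365, 'cy': 241.00101243562622, 'dist_coeffs': array([-0.12200461,  0.        ,  0.        ,  0.        ,  0.        ]), 'R': array([[ 0.02330761, -0.99934007,  0.02785996],
       [-0.99219983, -0.02653667, -0.12180028],
       [ 0.12245921, -0.02480377, -0.99216355]]), 't': array([-0.07838175,  0.53455369,  1.07039371])}
{'time': 0.1, 'joint_positions': array([-8.09189932e+01,  1.50946761e+01, -2.80039093e+00,  7.21588956e+01,
        1.64625037e-03,  8.11017340e+01]), 'qd': array([ 0.07485025, -0.01130576,  0.09531808,  0.09453781,  0.02853863,
        0.00323628]), 'tau': array([ 6.01979817e-03, -6.38572526e+01,  3.85065436e+01,  9.86462954e-03,
       -1.07994526e-04,  2.16588757e-05]), 'tcp_pos': array([ 0.16201367, -0.49910947,  0.23088432]), 'orientation': array([[ 9.51168258e-01,  3.08672854e-01, -1.20276790e-04],
       [ 3.08672828e-01, -9.51167815e-01,  9.34556570e-04],
       [ 1.74068832e-04, -9.26046722e-04, -9.99999556e-01]]), 'ft_force': array([-0.40761659,  0.80677204,  0.38309581]), 'ft_torque': array([ 0.04147663,  0.01659713, -0.01265831]), 'grip_width': 0.08539436122116675}
```

View pics/scene0.png

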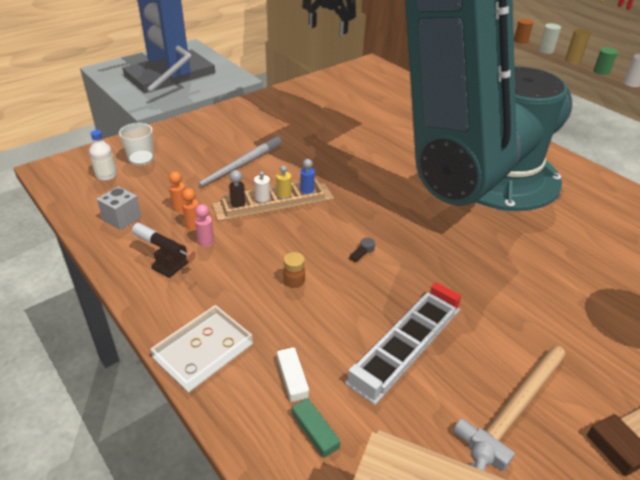

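View pics/top0.png

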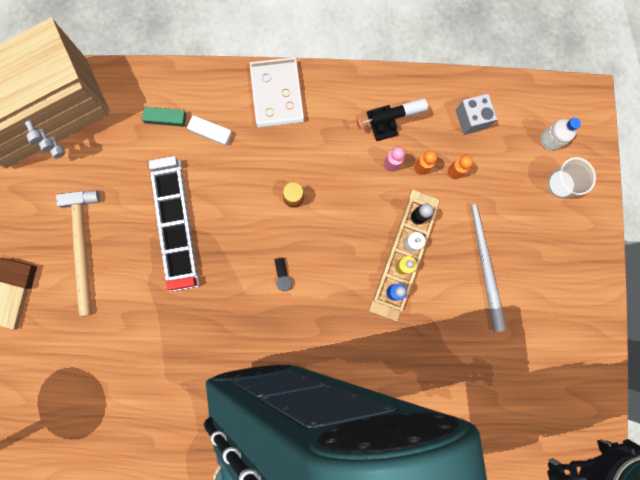

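The top view shows the wooden rack with black (423,213), white (415,241), yellow (407,265) and blue (397,291). The lookalikes are pink (395,158) and orange (428,160) and (460,165). The metal rack's red block is at (180,284) and its bare block at (163,162). The jar is at (293,195).

I choose the four in the wooden rack and check them in close crops.

Run:
```python
import cv2,numpy as np
im=cv2.imread("pics/top0.png")
a=cv2.resize(im[180:330,355:455],None,fx=4,fy=4,interpolation=cv2.INTER_CUBIC)
b=cv2.resize(im[150:300,135:235],None,fx=4,fy=4,interpolation=cv2.INTER_CUBIC)
cv2.imwrite("pics/crop0.png",np.hstack([a,b]))
```

```text
(no output)
```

View pics/crop0.png

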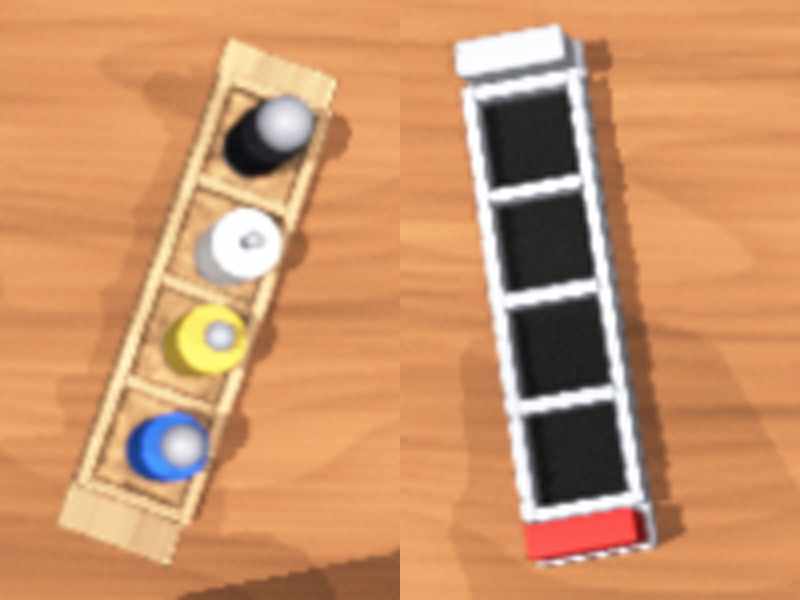

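The crops confirm the choice: black has the largest ball and white the smallest. On the metal rack the red block is at the lower end. Next I measure.

```bash
cat > h.py <<'E'
import cv2,numpy as np
from workcell import get_obs, imaging
def K(c):
    f=240/np.tan(np.radians(c["fovy"]/2)); return np.array([[f,0,c["cx"]],[0,f,c["cy"]],[0,0,1]])
def ray(c,uv):
    p=cv2.undistortPoints(np.array(uv,float).reshape(-1,1,2),K(c),np.array(c["dist_coeffs"])).reshape(-1,2)
    d=np.c_[p,np.ones(len(p))]@c["R"]; C=-c["R"].T@c["t"]; return C,d
def onz(c,uv,z):
    C,d=ray(c,uv); z=np.broadcast_to(z,(len(d),)); return C+d*((z-C[2])/d[:,2])[:,None]
def proj(c,X):
    return cv2.projectPoints(np.array(X,float).reshape(-1,1,3),cv2.Rodrigues(c["R"])[0],c["t"],K(c),np.array(c["dist_coeffs"]))[0].reshape(-1,2)
E
python3 - <<'E'
from h import *
np.set_printoptions(precision=4,suppress=True)
c=imaging.get_calibration("top")
print("C",-c["R"].T@c["t"])
def A(x,y): return (355+x/4-.375,180+y/4-.375)
def B(x,y): return (135+(x-400)/4-.375,150+y/4-.375)
print("balls k w y b",onz(c,[A(285,122),A(254,241),A(220,335),A(183,446)],[.091,.083,.085,.088]))
print("wood corners z24",onz(c,[A(233,40),A(335,78),A(175,563),A(60,523)],.024))
print("metal frame z24 TL,BL,TR,BR",onz(c,[B(470,100),B(530,510),B(575,80),B(640,500)],.024), "mid",onz(c,[B(553,293)],.024))
print("red top, bare top",onz(c,[B(585,535),B(510,52)],.04))
print("jar",onz(c,[(293,193)],.06))
E
```

```text
C [ 0.4011 -0.0376  1.1293]
balls k w y b [[ 0.5959 -0.2748  0.091 ]
 [ 0.5378 -0.261   0.083 ]
 [ 0.491  -0.2439  0.085 ]
 [ 0.4367 -0.2256  0.088 ]]
wood corners z24 [[ 0.6513 -0.2626  0.024 ]
 [ 0.6328 -0.3168  0.024 ]
 [ 0.3795 -0.2336  0.024 ]
 [ 0.3986 -0.1745  0.024 ]]
metal frame z24 TL,BL,TR,BR [[0.6681 0.2837 0.024 ]
 [0.4552 0.2393 0.024 ]
 [0.68   0.2288 0.024 ]
 [0.462  0.1831 0.024 ]] mid [[0.5672 0.2336 0.024 ]]
red top, bare top [[0.4427 0.2068 0.04  ]
 [0.6901 0.2599 0.04  ]]
jar [[ 0.6287 -0.0131  0.06  ]]
```

Request:
{"name": "play_rows", "arguments": {
  "commands": [
    [[0, 0, 0.178], [25, 18, 0], 1],
    [[0, 0, 0.178], [25, 18, 0], 1],
    [[0, 0, 0.178], [25, 18, 0], 1],
    [[0, 0, 0.178], [25, 18, 0], 1],
    [[0, 0, 0.178], [25, 18, 0], 1],
    [[0, 0, 0.178], [25, 18, 0], 1],
    [[0, 0, 0.178], [25, 18, 0], 1],
    [[0, 0, 0.178], [25, 18, 0], 1],
    [[0, 0, 0.178], [25, 18, 0], 1],
    [[0, 0, 0.178], [25, 18, 0], 1]
  ]
}}

```text
time: 1.35
tcp_pos: [0.4127, -0.3186, 0.231]
orientation: [[-0.505, 0.863, -0.0], [0.863, 0.505, 0.0], [0.001, -0.0, -1.0]]
ft_force: [0.7, -0.7, 0.2]
grip_width: 0.0854
```

Request:
{"name": "play_rows", "arguments": {
  "commands": [
    [[0, 0, 0.178], [26, 18, 0], 1],
    [[0, 0, 0.178], [26, 18, 0], 1],
    [[0, 0, 0.178], [26, 18, 0], 1],
    [[0, 0, 0.178], [26, 18, 0], 1],
    [[0, 0, 0], [0, 0, 0], 1],
    [[0, 0, 0], [0, 0, 0], 1]
  ]
}}

```text
time: 2.1
tcp_pos: [0.5157, -0.2474, 0.231]
orientation: [[-0.944, 0.331, -0.001], [0.331, 0.944, 0.0], [0.001, -0.0, -1.0]]
ft_force: [-1.2, -0.1, -0.1]
grip_width: 0.0854
```

Run:
```python
from h import *
np.set_printoptions(precision=4,suppress=True)
o=get_obs();print(o["tcp_pos"],o["orientation"],o["joint_positions"],o["time"])
c=imaging.get_calibration("wrist");print(c)
cv2.imwrite("pics/w1.png",imaging.get_image("wrist")[:,:,::-1])
```

```text
[ 0.5157 -0.2474  0.231 ] [[-0.9436  0.3311 -0.0006]
 [ 0.3311  0.9436  0.0002]
 [ 0.0006 -0.     -1.    ]] [-33.7888  19.7805   4.1236  74.3781  -0.0104 -14.454 ] 2.1
{'fovy': 59.86417091033091, 'cx': 319.50554768057987, 'cy': 236.61447979371462, 'dist_coeffs': array([-0.085,  0.   ,  0.   ,  0.   ,  0.   ]), 'R': array([[ 0.3298,  0.944 , -0.0007],
       [ 0.906 , -0.3163,  0.2813],
       [ 0.2653, -0.0934, -0.9596]]), 't': array([ 0.0634, -0.5827,  0.217 ])}
```

View pics/w1.png

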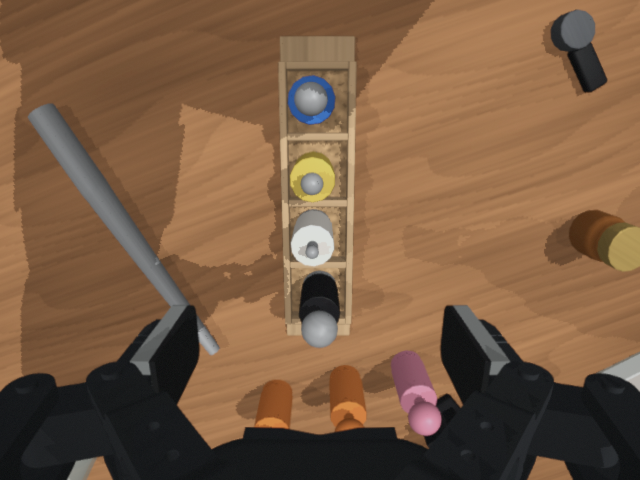

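The wrist view shows the balls at black (320,328), white (312,250), yellow (312,183) and blue (311,98). The rack is parallel to the image columns.

Run:
```python
from h import *
np.set_printoptions(precision=4,suppress=True)
c=imaging.get_calibration("wrist")
print("k w y b",onz(c,[(320,328),(312,250),(312,183),(311,98)],[.091,.083,.085,.088])[:,:2])
print("outer mid ends z24", onz(c,[(280,65),(355,65),(287,322),(351,322)],.024)[:,:2])
```

```text
k w y b [[ 0.5951 -0.275 ]
 [ 0.5371 -0.2609]
 [ 0.4905 -0.2443]
 [ 0.437  -0.226 ]]
outer mid ends z24 [[ 0.4023 -0.241 ]
 [ 0.4219 -0.1852]
 [ 0.6138 -0.314 ]
 [ 0.6335 -0.2578]]
```

Request:
{"name": "play_rows", "arguments": {
  "commands": [
    [[0, 0, 0], [39.5, -14, 0], 1],
    [[0, 0, 0], [40, -13.5, 0], 1],
    [[0, 0, 0], [0, 0, -40], 1],
    [[0, 0, 0], [0, 0, -50], 1],
    [[0, 0, 0], [0, 0, -50], 1],
    [[0, 0, 0], [0, 0, -35], 1],
    [[0, 0, 0], [0, 0, -18], 1],
    [[0, 0, 0], [0, 0, 0], 1]
  ]
}}

```text
time: 3.15
tcp_pos: [0.5942, -0.2751, 0.0373]
orientation: [[-0.943, 0.331, -0.002], [0.331, 0.943, 0.001], [0.002, 0.0, -1.0]]
ft_force: [-0.3, -0.5, 0.1]
grip_width: 0.0854
```

Request:
{"name": "play_rows", "arguments": {
  "commands": [
    [[0, 0, 0], [0, 0, 0], -1],
    [[0, 0, 0], [0, 0, 0], -1],
    [[0, 0, 0], [0, 0, 0], -1],
    [[0, 0, 0], [0, 0, 0], -1],
    [[0, 0, 0], [0, 0, 0], -1],
    [[0, 0, 0], [0, 0, 0], -1],
    [[0, 0, 0], [0, 0, 0], -1],
    [[0, 0, 0], [0, 0, 0], -1]
  ],
  "force": 50
}}

```text
time: 4.15
tcp_pos: [0.5959, -0.2751, 0.0392]
orientation: [[-0.944, 0.33, 0.001], [0.33, 0.944, -0.001], [-0.001, -0.0, -1.0]]
ft_force: [-0.7, -0.1, 6.4]
grip_width: 0.0326
```

Request:
{"name": "play_rows", "arguments": {
  "commands": [
    [[0, 0, 0], [0, 0, 20], -1],
    [[0, 0, 0], [0, 0, 50], -1],
    [[0, 0, 0], [0, 0, 50], -1],
    [[0, 0, 0], [0, 0, 0], -1]
  ]
}}

```text
time: 4.65
tcp_pos: [0.5971, -0.2757, 0.1623]
orientation: [[-0.944, 0.329, 0.006], [0.329, 0.944, -0.003], [-0.006, -0.001, -1.0]]
ft_force: [0.2, 0.6, -1.2]
grip_width: 0.0326
```

Request:
{"name": "play_rows", "arguments": {
  "commands": [
    [[0, 0, 0.046], [-9, 41, 0], -1],
    [[0, 0, 0.046], [-9, 41, 0], -1],
    [[0, 0, 0.046], [-9, 41, 0], -1],
    [[0, 0, 0.046], [-9, 41, 0], -1],
    [[0, 0, 0.046], [-9, 41, 0], -1],
    [[0, 0, 0.046], [-9, 41, 0], -1],
    [[0, 0, 0.046], [-9, 41, 0], -1],
    [[0, 0, 0.046], [-9, 41, 0], -1],
    [[0, 0, 0.046], [-9, 41, 0], -1],
    [[0, 0, 0.046], [-9, 41, 0], -1]
  ]
}}

```text
time: 5.9
tcp_pos: [0.5046, 0.1364, 0.1574]
orientation: [[-0.992, -0.125, -0.001], [-0.125, 0.992, -0.0], [0.001, 0.0, -1.0]]
ft_force: [-0.1, -0.4, -1.1]
grip_width: 0.0329
```

Request:
{"name": "play_rows", "arguments": {
  "commands": [
    [[0, 0, 0.046], [-10, 41, 0], -1],
    [[0, 0, 0.046], [-10, 40, 0], -1],
    [[0, 0, 0], [0, 0, 0], -1],
    [[0, 0, 0], [0, 0, 0], -1]
  ]
}}

```text
time: 6.4
tcp_pos: [0.4853, 0.2158, 0.1576]
orientation: [[-0.977, -0.214, -0.001], [-0.214, 0.977, -0.0], [0.001, -0.0, -1.0]]
ft_force: [-0.0, -0.1, -2.0]
grip_width: 0.0323
```

Run:
```python
from h import *
np.set_printoptions(precision=4,suppress=True)
o=get_obs();print(o["tcp_pos"],o["orientation"],o["joint_positions"],o["time"],o["grip_width"])
c=imaging.get_calibration("wrist");print(c["R"].tolist(),c["t"].tolist())
cv2.imwrite("pics/w2.png",imaging.get_image("wrist")[:,:,::-1])
cv2.imwrite("pics/s2.png",imaging.get_image("scene")[:,:,::-1])
```

```text
[0.4853 0.2158 0.1576] [[-0.9767 -0.2144 -0.0009]
 [-0.2144  0.9767 -0.0005]
 [ 0.001  -0.0003 -1.    ]] [ 15.1883  17.6191 -10.8072  61.6309  -0.014    2.806 ] 6.4 0.032331987316066374
[[-0.21579121360236644, 0.9764385298308709, -0.001396278534509521], [0.93714618651992, 0.20750882397521592, 0.28053005732647457], [0.27421009686587056, 0.059227404418486104, -0.959844225560929]] [-0.10536576369349714, -0.5159288159959856, 0.16067987625373994]
```

View pics/w2.png

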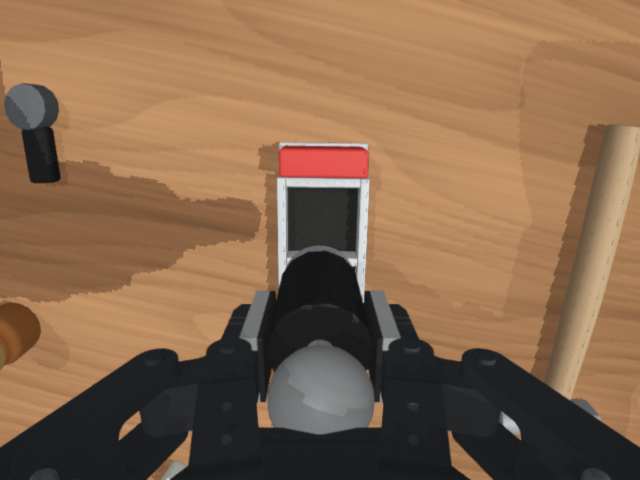

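View pics/s2.png

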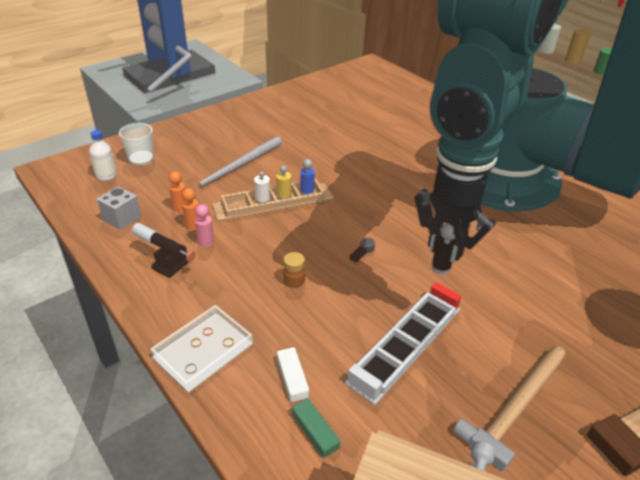

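The punch is held upright and centred, with the ball at (320,390). The red block's top is centred at (324,162), and the first divider is at about (320,258).

Run:
```python
from h import *
np.set_printoptions(precision=4,suppress=True)
c=imaging.get_calibration("wrist")
red=onz(c,[(324,162)],.04)[0,:2]
fr=onz(c,[(278,181),(368,181),(288,187),(357,187)],.024)[:,:2]
print(red,fr)
a=np.radians(12.1);d=np.array([np.cos(a),np.sin(a)])
print("pocket1 from red", red+.042*d, "from inner edge",(fr[2]+fr[3])/2+.025*d)
print("angle",np.degrees(np.arctan2(*(fr[0]-fr[1])[::-1])))
print("sleeve bottom/ball ray z", onz(c,[(320,390)],[.1576+.019+ .034])[:,:2])
```

```text
[0.4437 0.2083] [[0.4641 0.1818]
 [0.4513 0.2401]
 [0.4666 0.1891]
 [0.4568 0.2339]]
pocket1 from red [0.4848 0.2171] from inner edge [0.4861 0.2167]
angle -77.5857458656909
sleeve bottom/ball ray z [[0.4815 0.2142]]
```

Request:
{"name": "play_rows", "arguments": {
  "commands": [
    [[0, 0, 0], [0, 1, -40], -1],
    [[0, 0, 0], [0, 0, -40], -1],
    [[0, 0, 0], [0, 0, -20], -1],
    [[0, 0, 0], [0, 0, -10], -1],
    [[0, 0, 0], [0, 0, -7], -1],
    [[0, 0, 0], [0, 0, 0], -1]
  ]
}}

```text
time: 7.25
tcp_pos: [0.4858, 0.217, 0.0415]
orientation: [[-0.977, -0.214, 0.0], [-0.214, 0.977, 0.0], [-0.0, 0.0, -1.0]]
ft_force: [0.3, 0.1, -1.3]
grip_width: 0.0325
```

Request:
{"name": "play_rows", "arguments": {
  "commands": [
    [[0, 0, 0], [0, 0, -2], -1],
    [[0, 0, 0], [0, 0, 0], -1],
    [[0, 0, 0], [0, 0, 0], 1],
    [[0, 0, 0], [0, 0, 0], 1],
    [[0, 0, 0], [0, 0, 0], 1],
    [[0, 0, 0], [0, 0, 0], 1],
    [[0, 0, 0], [0, 0, 0], 1],
    [[0, 0, 0], [0, 0, 0], 1],
    [[0, 0, 0], [0, 0, 0], 1]
  ]
}}

```text
time: 8.38
tcp_pos: [0.4855, 0.2171, 0.0393]
orientation: [[-0.977, -0.215, -0.0], [-0.215, 0.977, -0.0], [0.0, -0.0, -1.0]]
ft_force: [-0.7, 0.2, -0.1]
grip_width: 0.0853
```

Request:
{"name": "play_rows", "arguments": {
  "commands": [
    [[0, 0, 0], [0, 0, 30], 1],
    [[0, 0, 0], [0, 0, 50], 1],
    [[0, 0, 0], [0, 0, 50], 1],
    [[0, 0, 0], [0, 0, 0], 1],
    [[0, 0, 0], [0, 0, 0], 1]
  ]
}}

```text
time: 9.0
tcp_pos: [0.4853, 0.2171, 0.1688]
orientation: [[-0.977, -0.215, -0.0], [-0.215, 0.977, -0.0], [0.0, -0.0, -1.0]]
ft_force: [0.3, -0.4, -0.4]
grip_width: 0.0855
```

Run:
```python
from h import *
cv2.imwrite("pics/w3.png",imaging.get_image("wrist")[:,:,::-1])
```

```text
(no output)
```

View pics/w3.png

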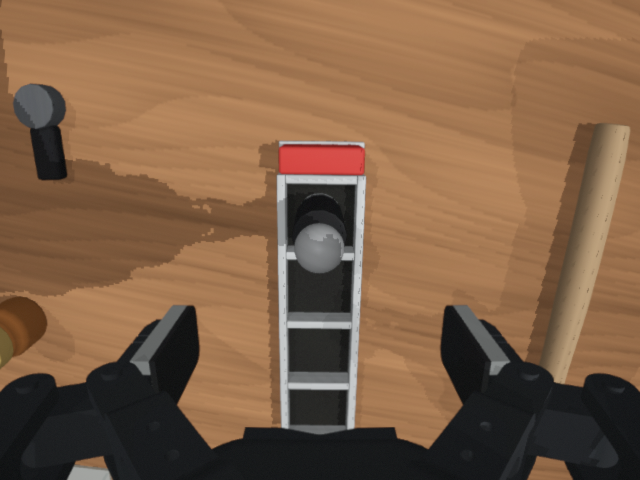

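Black stands in its pocket, with the ball at (320,247). Next is blue.

Request:
{"name": "play_rows", "arguments": {
  "commands": [
    [[0, 0, -0.046], [-4, -37, 0], 1],
    [[0, 0, -0.046], [-4, -37, 0], 1],
    [[0, 0, -0.046], [-4, -37, 0], 1],
    [[0, 0, -0.046], [-4, -37, 0], 1],
    [[0, 0, -0.046], [-4, -37, 0], 1],
    [[0, 0, -0.046], [-4, -37, 0], 1],
    [[0, 0, -0.046], [-4, -37, 0], 1],
    [[0, 0, -0.046], [-4, -37, 0], 1],
    [[0, 0, -0.046], [-4, -37, 0], 1],
    [[0, 0, -0.046], [-4, -37, 0], 1]
  ]
}}

```text
time: 10.3
tcp_pos: [0.4447, -0.1538, 0.1681]
orientation: [[-0.97, 0.243, -0.002], [0.243, 0.97, 0.001], [0.002, 0.001, -1.0]]
ft_force: [-0.5, 0.8, -0.7]
grip_width: 0.0849
```

Request:
{"name": "play_rows", "arguments": {
  "commands": [
    [[0, 0, -0.046], [-4, -37, 0], 1],
    [[0, 0, -0.046], [-4, -36, 0], 1],
    [[0, 0, 0], [0, 0, 0], 1],
    [[0, 0, 0], [0, 0, -40], 1],
    [[0, 0, 0], [0, 0, -45], 1],
    [[0, 0, 0], [0, 0, -30], 1],
    [[0, 0, 0], [0, 0, -15], 1],
    [[0, 0, 0], [0, 0, 0], 1]
  ]
}}

```text
time: 11.3
tcp_pos: [0.4366, -0.2244, 0.038]
orientation: [[-0.944, 0.329, -0.003], [0.329, 0.944, 0.002], [0.003, 0.001, -1.0]]
ft_force: [0.6, -0.0, -0.6]
grip_width: 0.0851
```

Request:
{"name": "play_rows", "arguments": {
  "commands": [
    [[0, 0, 0], [0, 0, 0], -1],
    [[0, 0, 0], [0, 0, 0], -1],
    [[0, 0, 0], [0, 0, 0], -1],
    [[0, 0, 0], [0, 0, 0], -1],
    [[0, 0, 0], [0, 0, 0], -1],
    [[0, 0, 0], [0, 0, 0], -1],
    [[0, 0, 0], [0, 0, 0], -1]
  ]
}}

```text
time: 12.18
tcp_pos: [0.4378, -0.2261, 0.0399]
orientation: [[-0.944, 0.33, 0.001], [0.33, 0.944, -0.001], [-0.001, -0.0, -1.0]]
ft_force: [-1.4, 0.4, 6.8]
grip_width: 0.0329
```

Request:
{"name": "play_rows", "arguments": {
  "commands": [
    [[0, 0, 0], [0, 0, 20], -1],
    [[0, 0, 0], [0, 0, 50], -1],
    [[0, 0, 0], [0, 0, 50], -1],
    [[0, 0, 0.046], [8.5, 38, 0], -1],
    [[0, 0, 0.046], [8.5, 38, 0], -1],
    [[0, 0, 0.046], [8.5, 38, 0], -1],
    [[0, 0, 0.046], [8.5, 38, 0], -1],
    [[0, 0, 0.046], [8.5, 38, 0], -1],
    [[0, 0, 0.046], [8.5, 38, 0], -1],
    [[0, 0, 0.046], [8.5, 38, 0], -1]
  ]
}}

```text
time: 13.42
tcp_pos: [0.4971, 0.0414, 0.1594]
orientation: [[-1.0, 0.012, 0.0], [0.012, 1.0, -0.0], [-0.0, -0.0, -1.0]]
ft_force: [0.8, 0.3, -2.5]
grip_width: 0.0325
```

Request:
{"name": "play_rows", "arguments": {
  "commands": [
    [[0, 0, 0.046], [8.5, 38, 0], -1],
    [[0, 0, 0.046], [8.5, 38, 0], -1],
    [[0, 0, 0.046], [8.5, 38, 0], -1],
    [[0, 0, 0.046], [8.5, 38, 0], -1],
    [[0, 0, 0.046], [8.5, 36, 0], -1],
    [[0, 0, 0], [0, 0, 0], -1],
    [[0, 0, 0], [0, 0, 0], -1]
  ]
}}

```text
time: 14.3
tcp_pos: [0.5392, 0.2278, 0.1591]
orientation: [[-0.977, -0.214, -0.001], [-0.214, 0.977, -0.0], [0.001, -0.0, -1.0]]
ft_force: [0.2, -0.5, -2.0]
grip_width: 0.0327
```

Request:
{"name": "play_rows", "arguments": {
  "commands": [
    [[0, 0, 0], [0.5, 0, -40], -1],
    [[0, 0, 0], [0, 0, -40], -1],
    [[0, 0, 0], [0, 0, -20], -1],
    [[0, 0, 0], [0, 0, -10], -1],
    [[0, 0, 0], [0, 0, -9], -1],
    [[0, 0, 0], [0, 0, 0], -1],
    [[0, 0, 0], [0, 0, 0], -1]
  ]
}}

```text
time: 15.18
tcp_pos: [0.5403, 0.2281, 0.0408]
orientation: [[-0.977, -0.214, 0.001], [-0.214, 0.977, 0.0], [-0.001, 0.0, -1.0]]
ft_force: [0.5, 0.2, -2.5]
grip_width: 0.0322
```

Request:
{"name": "play_rows", "arguments": {
  "commands": [
    [[0, 0, 0], [0, 0, -1], -1],
    [[0, 0, 0], [0, 0, 0], -1],
    [[0, 0, 0], [0, 0, 0], 1],
    [[0, 0, 0], [0, 0, 0], 1],
    [[0, 0, 0], [0, 0, 0], 1],
    [[0, 0, 0], [0, 0, 0], 1],
    [[0, 0, 0], [0, 0, 0], 1],
    [[0, 0, 0], [0, 0, 0], 1],
    [[0, 0, 0], [0, 0, 0], 1]
  ]
}}

```text
time: 16.3
tcp_pos: [0.5401, 0.2281, 0.0393]
orientation: [[-0.977, -0.214, 0.0], [-0.214, 0.977, 0.0], [-0.0, 0.0, -1.0]]
ft_force: [-0.8, 0.0, 0.2]
grip_width: 0.0853
```

Request:
{"name": "play_rows", "arguments": {
  "commands": [
    [[0, 0, 0], [0, 0, 30], 1],
    [[0, 0, 0], [0, 0, 50], 1],
    [[0, 0, 0], [0, 0, 50], 1],
    [[0, 0, 0], [0, 0, 0], 1],
    [[0, 0, 0], [0, 0, 0], 1]
  ]
}}

```text
time: 16.92
tcp_pos: [0.5398, 0.2281, 0.1687]
orientation: [[-0.977, -0.215, -0.0], [-0.215, 0.977, -0.0], [0.0, -0.0, -1.0]]
ft_force: [0.0, -0.1, -0.4]
grip_width: 0.0854
```

Run:
```python
from h import *
cv2.imwrite("pics/w4.png",imaging.get_image("wrist")[:,:,::-1])
```

```text
(no output)
```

View pics/w4.png

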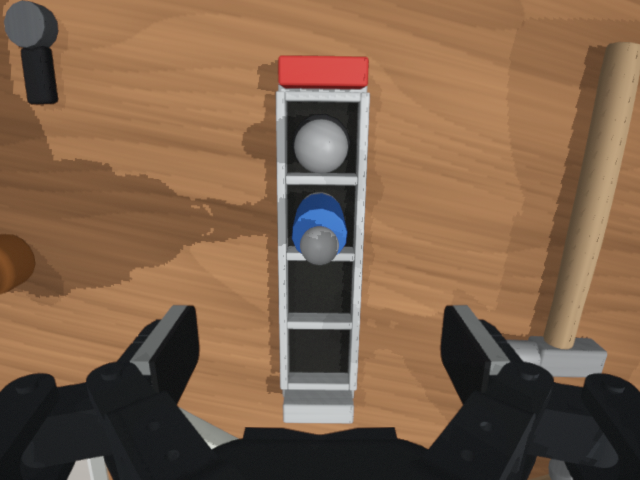

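Black (320,146) and blue (320,245) are centred in the first two pockets. Next is yellow.

Request:
{"name": "play_rows", "arguments": {
  "commands": [
    [[0, 0, -0.046], [-4, -39, 0], 1],
    [[0, 0, -0.046], [-4, -39, 0], 1],
    [[0, 0, -0.046], [-4, -39, 0], 1],
    [[0, 0, -0.046], [-4, -39, 0], 1],
    [[0, 0, -0.046], [-4, -39, 0], 1],
    [[0, 0, -0.046], [-4, -39, 0], 1],
    [[0, 0, -0.046], [-4, -39, 0], 1],
    [[0, 0, -0.046], [-4, -39, 0], 1],
    [[0, 0, -0.046], [-4, -39, 0], 1],
    [[0, 0, -0.046], [-4, -40, 0], 1]
  ]
}}

```text
time: 18.23
tcp_pos: [0.4992, -0.1638, 0.168]
orientation: [[-0.97, 0.243, -0.002], [0.243, 0.97, 0.001], [0.002, 0.001, -1.0]]
ft_force: [0.5, -0.2, 0.2]
grip_width: 0.0859
```

Request:
{"name": "play_rows", "arguments": {
  "commands": [
    [[0, 0, -0.046], [-4.5, -41, 0], 1],
    [[0, 0, -0.046], [-4.5, -40, 0], 1],
    [[0, 0, 0], [0, 0, 0], 1],
    [[0, 0, 0], [0, 0, -40], 1],
    [[0, 0, 0], [0, 0, -45], 1],
    [[0, 0, 0], [0, 0, -30], 1],
    [[0, 0, 0], [0, 0, -15], 1],
    [[0, 0, 0], [0, 0, 0], 1]
  ]
}}

```text
time: 19.23
tcp_pos: [0.4907, -0.2431, 0.0386]
orientation: [[-0.944, 0.329, -0.001], [0.329, 0.944, 0.001], [0.002, 0.001, -1.0]]
ft_force: [0.3, 0.3, 0.6]
grip_width: 0.0852
```

Request:
{"name": "play_rows", "arguments": {
  "commands": [
    [[0, 0, 0], [0, 0, 0], -1],
    [[0, 0, 0], [0, 0, 0], -1],
    [[0, 0, 0], [0, 0, 0], -1],
    [[0, 0, 0], [0, 0, 0], -1],
    [[0, 0, 0], [0, 0, 0], -1],
    [[0, 0, 0], [0, 0, 0], -1],
    [[0, 0, 0], [0, 0, 0], -1]
  ]
}}

```text
time: 20.1
tcp_pos: [0.4914, -0.2442, 0.04]
orientation: [[-0.944, 0.33, 0.001], [0.33, 0.944, -0.001], [-0.001, -0.0, -1.0]]
ft_force: [-0.2, -0.0, 6.7]
grip_width: 0.0326
```

Request:
{"name": "play_rows", "arguments": {
  "commands": [
    [[0, 0, 0], [0, 0, 20], -1],
    [[0, 0, 0], [0, 0, 50], -1],
    [[0, 0, 0], [0, 0, 50], -1],
    [[0, 0, 0.046], [8.5, 40, 0], -1],
    [[0, 0, 0.046], [8.5, 40, 0], -1],
    [[0, 0, 0.046], [8.5, 40, 0], -1],
    [[0, 0, 0.046], [8.5, 40, 0], -1],
    [[0, 0, 0.046], [8.5, 40, 0], -1],
    [[0, 0, 0.046], [8.5, 40, 0], -1],
    [[0, 0, 0.046], [8.5, 40, 0], -1]
  ]
}}

```text
time: 21.35
tcp_pos: [0.5506, 0.0375, 0.1594]
orientation: [[-1.0, 0.012, 0.0], [0.012, 1.0, -0.0], [-0.0, -0.0, -1.0]]
ft_force: [1.2, -0.4, -2.2]
grip_width: 0.0326
```

Request:
{"name": "play_rows", "arguments": {
  "commands": [
    [[0, 0, 0.046], [8.5, 40, 0], -1],
    [[0, 0, 0.046], [8.5, 41, 0], -1],
    [[0, 0, 0.046], [8.5, 41, 0], -1],
    [[0, 0, 0.046], [9, 41, 0], -1],
    [[0, 0, 0.046], [9, 41, 0], -1],
    [[0, 0, 0], [0, 0, 0], -1],
    [[0, 0, 0], [0, 0, 0], -1]
  ]
}}

```text
time: 22.22
tcp_pos: [0.5938, 0.2399, 0.1591]
orientation: [[-0.977, -0.214, -0.0], [-0.214, 0.977, -0.0], [0.0, -0.0, -1.0]]
ft_force: [0.3, -0.0, -2.4]
grip_width: 0.0324
```

Request:
{"name": "play_rows", "arguments": {
  "commands": [
    [[0, 0, 0], [0, 0, -40], -1],
    [[0, 0, 0], [0, 0, -40], -1],
    [[0, 0, 0], [0, 0, -20], -1],
    [[0, 0, 0], [0, 0, -10], -1],
    [[0, 0, 0], [0, 0, -9], -1],
    [[0, 0, 0], [0, 0, 0], -1],
    [[0, 0, 0], [0, 0, 0], -1]
  ]
}}

```text
time: 23.1
tcp_pos: [0.5943, 0.2401, 0.0408]
orientation: [[-0.977, -0.214, 0.001], [-0.214, 0.977, 0.0], [-0.001, 0.0, -1.0]]
ft_force: [-0.4, 0.6, -2.7]
grip_width: 0.0328
```

Request:
{"name": "play_rows", "arguments": {
  "commands": [
    [[0, 0, 0], [0, 0, -1], -1],
    [[0, 0, 0], [0, 0, 0], -1],
    [[0, 0, 0], [0, 0, 0], 1],
    [[0, 0, 0], [0, 0, 0], 1],
    [[0, 0, 0], [0, 0, 0], 1],
    [[0, 0, 0], [0, 0, 0], 1],
    [[0, 0, 0], [0, 0, 0], 1],
    [[0, 0, 0], [0, 0, 0], 1],
    [[0, 0, 0], [0, 0, 0], 1]
  ]
}}

```text
time: 24.22
tcp_pos: [0.5941, 0.2401, 0.0393]
orientation: [[-0.977, -0.215, 0.0], [-0.215, 0.977, 0.0], [-0.0, -0.0, -1.0]]
ft_force: [1.1, 0.4, -0.5]
grip_width: 0.0857
```

Request:
{"name": "play_rows", "arguments": {
  "commands": [
    [[0, 0, 0], [0, 0, 30], 1],
    [[0, 0, 0], [0, 0, 50], 1],
    [[0, 0, 0], [0, 0, 50], 1],
    [[0, 0, 0], [0, 0, 0], 1],
    [[0, 0, 0], [0, 0, 0], 1]
  ]
}}

```text
time: 24.85
tcp_pos: [0.5938, 0.2401, 0.1687]
orientation: [[-0.977, -0.215, -0.001], [-0.215, 0.977, -0.0], [0.001, -0.0, -1.0]]
ft_force: [-0.9, 0.9, -0.9]
grip_width: 0.0855
```

Run:
```python
from h import *
cv2.imwrite("pics/w5.png",imaging.get_image("wrist")[:,:,::-1])
```

```text
(no output)
```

View pics/w5.png

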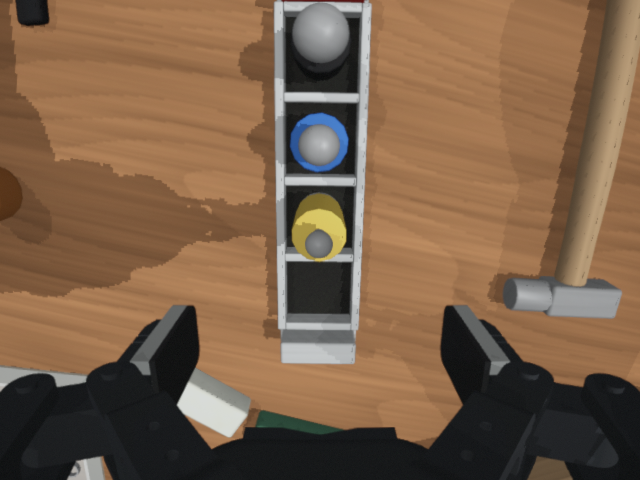

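Black (320,34), blue (319,145) and yellow (318,243) are all in place. Last is white.

Request:
{"name": "play_rows", "arguments": {
  "commands": [
    [[0, 0, -0.046], [-4.5, -42, 0], 1],
    [[0, 0, -0.046], [-4.5, -42, 0], 1],
    [[0, 0, -0.046], [-4.5, -42, 0], 1],
    [[0, 0, -0.046], [-4.5, -42, 0], 1],
    [[0, 0, -0.046], [-4.5, -42, 0], 1],
    [[0, 0, -0.046], [-4.5, -42, 0], 1],
    [[0, 0, -0.046], [-4.5, -42, 0], 1],
    [[0, 0, -0.046], [-5, -42, 0], 1],
    [[0, 0, -0.046], [-5, -42, 0], 1],
    [[0, 0, -0.046], [-5, -42, 0], 1]
  ]
}}

```text
time: 26.15
tcp_pos: [0.5466, -0.181, 0.1679]
orientation: [[-0.97, 0.243, -0.002], [0.243, 0.97, 0.001], [0.002, 0.0, -1.0]]
ft_force: [0.5, -0.8, -0.2]
grip_width: 0.0851
```

Request:
{"name": "play_rows", "arguments": {
  "commands": [
    [[0, 0, -0.046], [-5, -41, 0], 1],
    [[0, 0, -0.046], [-5, -40, 0], 1],
    [[0, 0, 0], [0, 0, 0], 1],
    [[0, 0, 0], [0, 0, -40], 1],
    [[0, 0, 0], [0, 0, -45], 1],
    [[0, 0, 0], [0, 0, -30], 1],
    [[0, 0, 0], [0, 0, -15], 1],
    [[0, 0, 0], [0, 0, 0], 1]
  ]
}}

```text
time: 27.15
tcp_pos: [0.5371, -0.2601, 0.0386]
orientation: [[-0.944, 0.329, -0.002], [0.329, 0.944, 0.001], [0.002, 0.001, -1.0]]
ft_force: [-0.4, -0.4, -0.2]
grip_width: 0.0855
```

Request:
{"name": "play_rows", "arguments": {
  "commands": [
    [[0, 0, 0], [0, 0, 0], -1],
    [[0, 0, 0], [0, 0, 0], -1],
    [[0, 0, 0], [0, 0, 0], -1],
    [[0, 0, 0], [0, 0, 0], -1],
    [[0, 0, 0], [0, 0, 0], -1],
    [[0, 0, 0], [0, 0, 0], -1],
    [[0, 0, 0], [0, 0, 0], -1]
  ]
}}

```text
time: 28.02
tcp_pos: [0.5379, -0.2612, 0.0401]
orientation: [[-0.944, 0.33, 0.001], [0.33, 0.944, -0.001], [-0.001, -0.0, -1.0]]
ft_force: [-1.2, 0.5, 6.4]
grip_width: 0.0326
```

Request:
{"name": "play_rows", "arguments": {
  "commands": [
    [[0, 0, 0], [0, 0, 20], -1],
    [[0, 0, 0], [0, 0, 50], -1],
    [[0, 0, 0], [0, 0, 50], -1],
    [[0, 0, 0.046], [9, 43, 0], -1],
    [[0, 0, 0.046], [9, 43, 0], -1],
    [[0, 0, 0.046], [9, 43, 0], -1],
    [[0, 0, 0.046], [9, 43, 0], -1],
    [[0, 0, 0.046], [9, 43, 0], -1],
    [[0, 0, 0.046], [9, 43, 0], -1],
    [[0, 0, 0.046], [9, 43, 0], -1]
  ]
}}

```text
time: 29.28
tcp_pos: [0.6006, 0.0416, 0.1595]
orientation: [[-1.0, 0.012, 0.0], [0.012, 1.0, -0.0], [-0.0, -0.0, -1.0]]
ft_force: [0.2, -0.8, -1.7]
grip_width: 0.0326
```

Request:
{"name": "play_rows", "arguments": {
  "commands": [
    [[0, 0, 0.046], [9, 43, 0], -1],
    [[0, 0, 0.046], [10, 43, 0], -1],
    [[0, 0, 0.046], [10, 43, 0], -1],
    [[0, 0, 0.046], [10, 42, 0], -1],
    [[0, 0, 0.046], [10, 41, 0], -1],
    [[0, 0, 0], [0, 0, 0], -1],
    [[0, 0, 0], [0, 0, 0], -1]
  ]
}}

```text
time: 30.15
tcp_pos: [0.6494, 0.2519, 0.1592]
orientation: [[-0.977, -0.214, -0.0], [-0.214, 0.977, -0.0], [0.0, -0.0, -1.0]]
ft_force: [-0.3, 0.1, -1.0]
grip_width: 0.0329
```

Request:
{"name": "play_rows", "arguments": {
  "commands": [
    [[0, 0, 0], [0, 0, -40], -1],
    [[0, 0, 0], [0, 0, -40], -1],
    [[0, 0, 0], [0, 0, -20], -1],
    [[0, 0, 0], [0, 0, -10], -1],
    [[0, 0, 0], [0, 0, -9], -1],
    [[0, 0, 0], [0, 0, 0], -1],
    [[0, 0, 0], [0, 0, 0], -1]
  ]
}}

```text
time: 31.02
tcp_pos: [0.6498, 0.2521, 0.0408]
orientation: [[-0.977, -0.214, 0.001], [-0.214, 0.977, 0.0], [-0.001, 0.0, -1.0]]
ft_force: [0.3, -0.2, -2.2]
grip_width: 0.0327
```

Request:
{"name": "play_rows", "arguments": {
  "commands": [
    [[0, 0, 0], [0, 0, -1], -1],
    [[0, 0, 0], [0, 0, 0], -1],
    [[0, 0, 0], [0, 0, 0], 1],
    [[0, 0, 0], [0, 0, 0], 1],
    [[0, 0, 0], [0, 0, 0], 1],
    [[0, 0, 0], [0, 0, 0], 1],
    [[0, 0, 0], [0, 0, 0], 1],
    [[0, 0, 0], [0, 0, 0], 1],
    [[0, 0, 0], [0, 0, 0], 1]
  ]
}}

```text
time: 32.15
tcp_pos: [0.6496, 0.2521, 0.0393]
orientation: [[-0.977, -0.215, 0.0], [-0.215, 0.977, -0.0], [-0.0, -0.0, -1.0]]
ft_force: [-0.5, -0.3, -0.9]
grip_width: 0.0856
```

Request:
{"name": "play_rows", "arguments": {
  "commands": [
    [[0, 0, 0], [0, 0, 30], 1],
    [[0, 0, 0], [0, 0, 50], 1],
    [[0, 0, 0], [0, 0, 50], 1],
    [[0, 0, 0], [-15, -45, 20], 1],
    [[0, 0, 0], [-20, -45, 20], 1],
    [[0, 0, 0], [-20, -45, 20], 1],
    [[0, 0, 0], [-25, -45, 0], 1],
    [[0, 0, 0], [-25, -45, 0], 1],
    [[0, 0, 0], [-25, -45, 0], 1],
    [[0, 0, 0], [-25, -45, 0], 1]
  ]
}}

```text
time: 33.4
tcp_pos: [0.4936, -0.0641, 0.2295]
orientation: [[-0.977, -0.215, 0.001], [-0.215, 0.977, -0.0], [-0.0, -0.0, -1.0]]
ft_force: [0.8, -1.0, -0.2]
grip_width: 0.0856
```

Request:
{"name": "play_rows", "arguments": {
  "commands": [
    [[0, 0, 0], [-25, -45, 0], 1],
    [[0, 0, 0], [-20, -45, 0], 1],
    [[0, 0, 0], [-20, -45, 0], 1],
    [[0, 0, 0], [0, 0, 0], 1],
    [[0, 0, 0], [0, 0, 0], 1]
  ]
}}

```text
time: 34.02
tcp_pos: [0.4296, -0.1977, 0.2294]
orientation: [[-0.977, -0.214, 0.0], [-0.214, 0.977, 0.0], [-0.0, 0.0, -1.0]]
ft_force: [0.0, 0.7, -0.2]
grip_width: 0.0854
```

Run:
```python
from h import *
cv2.imwrite("pics/t6.png",imaging.get_image("top")[:,:,::-1])
cv2.imwrite("pics/s6.png",imaging.get_image("scene")[:,:,::-1])
im=cv2.imread("pics/t6.png");cv2.imwrite("pics/t6c.png",cv2.resize(im[150:300,135:335],None,fx=4,fy=4,interpolation=cv2.INTER_CUBIC))
```

```text
(no output)
```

View pics/t6c.png

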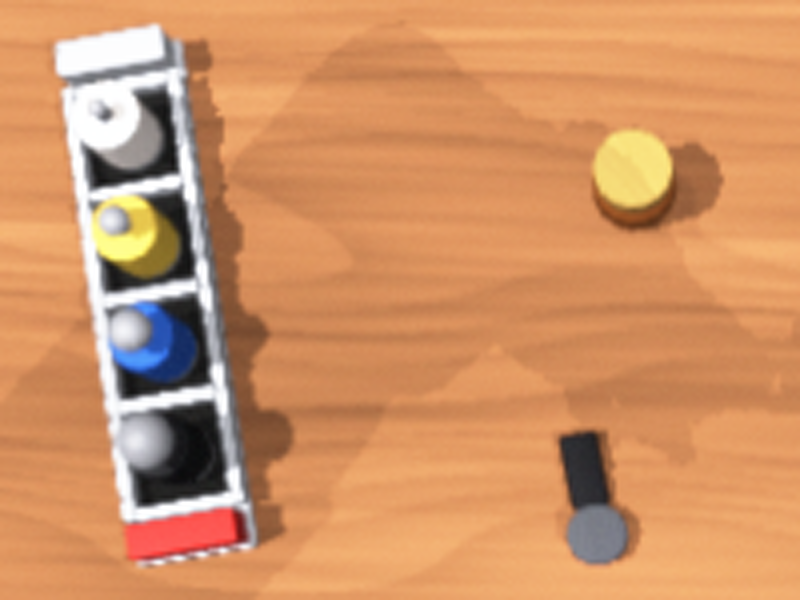

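View pics/s6.png

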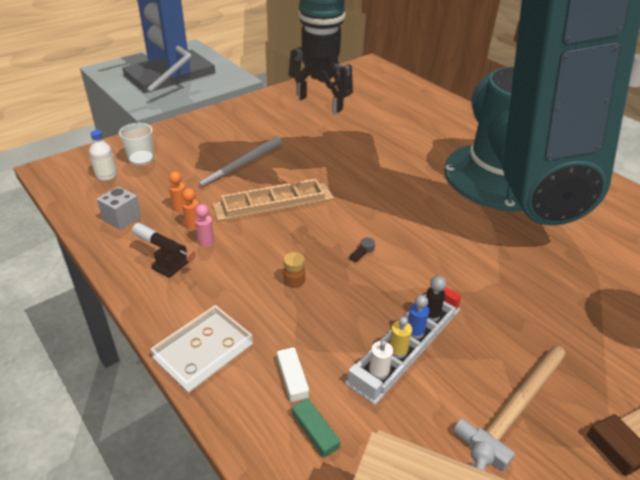

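All four punches stand in order from the red block, and the jar has not moved. I check the ball positions numerically before handing in.

Run:
```python
from h import *
from workcell import finish_job
np.set_printoptions(precision=4,suppress=True)
c=imaging.get_calibration("top")
B=lambda x,y:(135+x/4-.375,150+y/4-.375)
p=onz(c,[B(147,442),B(130,330),B(114,220),B(100,110)],[.091,.088,.085,.083])[:,:2]
a=np.radians(12.2);R=np.array([[np.cos(a),np.sin(a)],[-np.sin(a),np.cos(a)]])
print((p-[.5670,.2338])@R.T*1000, onz(c,[B(633,168)],.06))
print(finish_job())
```

```text
[[-84.1045  -0.0286]
 [-28.3891   0.2848]
 [ 27.387    0.4517]
 [ 83.9216  -0.4011]] [[ 0.6315 -0.0128  0.06  ]]
the job is handed in; nothing more can be done
None
```

I moved all four punches to the metal rack in the order black, blue, yellow, white from the red end block. I handed the job in at about 34 s of the 99 s allowed.

- **Position:** In the last top view every ball measures within 1 mm of its pocket centre, along and across the row.
- **Upright and seated:** The ball positions and the scene view show them upright. I did not measure underside height directly. Each was lowered to the same tool height it was gripped at before release.
- **Jar:** Measured about 3 mm from its first reading, which is within my pixel-reading error. It shows no visible move or tilt.
- **Arm:** The gripper is open and well clear of everything. The wrist force readings at the end of each move were never above about 7 N.

No check failed or disagreed.

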